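# Put away the empty tin in its snap-in keeper

## Robot

A 6-joint arm with a two-finger parallel gripper is mounted at the origin on the work surface. World frame = base frame: x ahead of the robot, y to its left, z up, the work surface at z = 0. Lengths are in m, angles in rad, forces in N, time in s.
With the tool pointing down it reaches from about 0.15 to 0.775 m from the base axis. Payload 6.1 kg.
Tool frame: the origin (TCP) lies at the very end of the fingers, on their centre line; the grasp point (between the pads) lies 19 mm behind it; z points along the fingers, y is the direction in which the jaws open and shut (so a half turn about z gives the same grasp; the last joint's range is limited). The gripper opens to 85 mm and grips with 20 to 120 N. Pads are 22 mm wide; open, the fingers measure 114 mm over their backs; the gripper's body (76 mm by 85 mm) begins 54 mm behind the grasp point. The pads swing forward as they close: fully open they stand 13 mm farther back than shut.
Start: joints at [1.175, 0.126, -0.04, 1.405, 0, 1.571], TCP at [0.202, 0.484, 0.231] pointing down, gripper open.
Joint ranges: [-2.72, 2.72], [-0.95, 1.95], [-1.27, 1.35], [-1.78, 2.02], [-1.46, 1.47], [-3.14, 3.14]. Speed limits (rad/s): [2.39, 2.39, 3.01, 3.14, 3.14, 3.14].

## Interface

Orientations are given as a rotation vector (axis times angle).
In Python, from rig import bot gives the robot as it stands. The module is installed in compiled form; this text tells all that it offers.
- The arm moves only by the tool servo_tool, never from a script. Its argument "moves" is a list that holds one entry, the list of rows, each a list of 5 numbers: the shift along the tool's x, y, z in cm, then the turn about the tool's z in rad, then the opening, from 0 (shut) to 1 (fully open). A call has 1 to 20 rows; each row shifts and turns the pose as measured when the row begins, along the tool's axes as they then stand; what a row does not reach is not made up. A row lasts 1/8 s, in which the tool goes at most 62.5 mm and 10.7 degrees, less where a joint would pass 70% of its speed; a pose out of reach is approached as far as the arm can. A call is refused whole if a number of a shift passes 6.25 or a number of a turn 0.188, either way. A call with a gripper value outside its range is refused whole. The fingers move at their own pace and stop on an object; "squeeze" is the grip in N (left out, the last holds). Time passes only in rows, so rows that do not move let the fingers close. It gives the time, the measured TCP pose, the force and the opening at its end, in the units of the state.
- bot.observe(): the state, without advancing time (a new reading comes with each control period).
- bot.snapshot(name): name is "scene" or "top" or "wrist"; returns a dict with "img" (480x640x3 uint8, red, green, blue), "depth" (480x640 float32, m along the optical axis (not along the pixel's ray), 0 where there is no reading), "fx", "fy", "cx", "cy" (pixels), "k1" (the pictures are not rectified: a ray, as slopes to the right and down, at radius r is drawn at 1 + k1 r^2 times it, then the intrinsics apply), "R" (3x3) and "t" (3): a world point X has camera coordinates R X + t. Camera axes: x right, y down, z forward; pixel columns grow to the right and rows downward; lengths in m; the calibration is good to about 2 mm. A picture is of the moment at which its call begins.
- bot.hand_in(): hands the job in, once; it reports no verdict.
The state is a dict: "clock": time; "qpos": joint angles; "qd": joint speeds; "effort": joint torques, N m; "tcp_pos": TCP position; "orientation": TCP orientation; "force": force on the tool from outside, world axes, zero at the start; "moment": the same for the moment, N m; "opening": finger opening in m.
Only numpy, scipy, OpenCV 4.12 (cv2) and the standard library are available. Lean on these libraries where they do the work, as an engineer would, in place of code of your own. Each camera call takes 0.05 s, during which the arm holds its last target.

## Task

Stand the empty aluminium tin in the cream lower half of the open tin keeper, then fold the teal upper half over and press it fully shut so the two rims meet all round. Then push the closed keeper along its dock towards the end stop until the orange spring catch has clicked out behind it, and leave the scoop cup, the spoon and the mustard silicone cover where they are.

Things in the scene. Friction and masses are not known exactly. Their poses are not given: they have to be found in the camera images.
- tin: empty open-topped aluminium tin standing upright, 60 mm across, 34 mm tall, side wall 3 mm, about 30 g. Origin: centre of its underside.
- keeper: odour-tight tin keeper, a loose clamshell standing on the dock's base plate between the rails, about 0.5 kg. Its cream lower half is a square tray 84 x 84 mm outside, 22 mm tall, with a square well 68 x 68 mm inside whose floor is 4 mm above the underside; the mustard seal marks its rim. Origin: centre of the lower half's underside (4 mm above the counter). x: the way it slides into the dock; y: towards its hinge; z up.
- keeper_lid (a joint): hinge of the keeper's teal upper half, rad. 0: shut, its rim flush on the lower half's rim all round; grows as it opens, to a stop at 2.1; it starts at 1.75 to 2.05, leaning back past upright over the dock's +y rail. The hinge is stiff: the upper half stays where it is left (about 0.05 N m, some 1 N at its free edge) and has to be pushed all the way. The upper half is a shell 84 x 84 mm outside, 28 mm tall, walls 4 mm; shut, its flat top is 50 mm above the keeper's underside.
- keeper_hinge (a point): middle of the hinge axis, on the lower half at y = +42 mm, z = 22 mm in the keeper's frame. The axis runs along the keeper's x.
- lid_edge (a point): middle of the upper half's free rim edge, 84 mm from the hinge axis; when shut it lies on the lower half's rim at the keeper's y = -42 mm, z = 22 mm.
- dock: grey parking dock fixed to the counter: base plate 4 mm thick, 236 mm long (x from -127 to +109 mm), 118 mm wide, two rails along x 87 mm apart inside with tops 16 mm above the counter, and an end stop 30 mm tall whose inner face is at x = +97 mm. Origin: on the counter, on the channel's centre line. x: along the channel, towards the end stop; the keeper starts with its centre at x = -80 to -64 mm and slides about 125 mm; against the stop its centre is at x = +55 mm. z up.
- dock_home (a point): where the centre of the keeper's underside is when it stands against the end stop: x = 55 mm, z = 4 mm in the dock's frame.
- catch (a joint): orange spring catch, an arm 30 mm long in the dock's -y rail, pivoted at x = -20 mm, y = -47 mm, rad. 0: at rest, slanting 0.36 rad into the channel; about 0.36: pushed flush into the rail line by the keeper's passing side. It springs back to 0 behind the keeper's trailing edge when the keeper's centre passes about x = +52 mm. Sliding the keeper past it takes 4 to 10 N.
- catch_tip (a point): the catch's free tip; at rest at x = +8 mm, y = -36 mm, z = 13 mm in the dock's frame.
- scoop_cup: blue plastic scoop cup, rim 66 mm across, 50 mm tall; bystander. Origin: centre of its underside.
- silicone_lid: mustard silicone tin cover lying flat, disc 72 mm across, 9 mm thick, with a small tab; bystander. Origin: centre of its underside.
- spoon: steel spoon lying flat, 170 mm long; bystander. Origin: on its underside near its middle.
Mind the look-alikes: they are no part of the job. Leave any brown look-alike of the keeper alone.

How it is judged:
By the outcome, as a careful person would: the job done as asked, in the order asked, and still so for the second after the job is handed in, with the robot touching nothing.
It also fails if it takes over 54 s, if anything falls off the work surface, if the arm or the gripper's body presses on something with over 40 N, if the wrist force passes 120 N, or if a joint passes its speed limit or range.

## Working session

There is one attempt and no reset: what is moved stays moved. The work goes in short steps, Python scripts to look and compute and a tool call to move; the robot and the scene stay as the last step left them, time stands still between calls to the robot, and variables do not carry over. Pictures are saved under pics/ and viewed, and the job is handed in when it is done.

Besides the shell and the picture viewer there is one more tool, called after ">>>" by a JSON object that holds its "fn" and its "kwargs". servo_tool: Moves the arm, as the interface text tells. Its arguments: {"type":"object","properties":{"moves":{"type":"array","items":{"type":"array","items":{"type":"array","items":{"type":"number"}}}},"squeeze":{"type":"number"}},"required":["moves"]}

```bash
mkdir -p pics; cat > h.py <<'E'
import numpy as np, cv2
from rig import bot
def snap(n,f=None):
    s=bot.snapshot(n)
    if f: cv2.imwrite('pics/'+f,s['img'][:,:,::-1])
    return s
def ray(s,u,v):
    d=np.array([(u-s['cx'])/s['fx'],(v-s['cy'])/s['fy']]); p=d.copy()
    for _ in range(20): p=d/(1+s['k1']*(p@p))
    R=np.array(s['R']);return -R.T@np.array(s['t']), R.T@np.array([p[0],p[1],1])
def onz(s,u,v,z):
    c,d=ray(s,u,v); return c+d*(z-c[2])/d[2]
def pt(s,u,v):
    c,d=ray(s,u,v); return c+d*s['depth'][int(round(v)),int(round(u))]
def proj(s,X):
    c=np.array(s['R'])@X+np.array(s['t']);p=c[:2]/c[2];p=p*(1+s['k1']*(p@p))
    return p*[s['fx'],s['fy']]+[s['cx'],s['cy']]
E
python3 - <<'E'
from h import *
for n in('scene','top','wrist'):
    s=snap(n,n+'0.png'); print(n,s['fx'],s['k1'],-np.array(s['R']).T@np.array(s['t']))
print(bot.observe())
E
```

```text
scene 462.7595627735687 0.006508636286103439 [1.11525259 0.41161357 0.60302084]
top 434.07275313306013 -0.07895708066904007 [ 0.38849431 -0.02024975  0.90510083]
wrist 375.1085339635608 -0.051555307458705554 [0.13197988 0.5144025  0.37207524]
{'clock': 0.15, 'qpos': array([ 1.17502593e+00,  1.26314251e-01, -4.03526646e-02,  1.40538922e+00,
        4.01972910e-05,  1.57079732e+00]), 'qd': array([ 0.00190707, -0.00418143,  0.00357233, -0.002826  ,  0.00157461,
        0.00259365]), 'effort': array([-5.44849081e-04, -4.36274529e+01,  3.53150654e+01,  1.34945454e-02,
       -1.41036827e-05, -1.18019621e-06]), 'tcp_pos': array([0.20227215, 0.48414809, 0.23067984]), 'orientation': array([-6.17570333e-01, -3.08000062e+00,  1.92768947e-03]), 'force': array([ 0.05368569, -0.81745323, -0.12780844]), 'moment': array([ 0.0257327 , -0.03740701, -0.03662661]), 'opening': 0.08521611910311234}
```

View pics/top0.png

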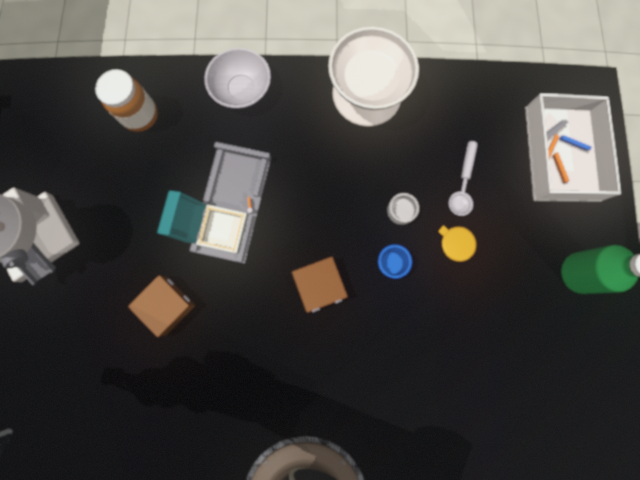

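View pics/scene0.png

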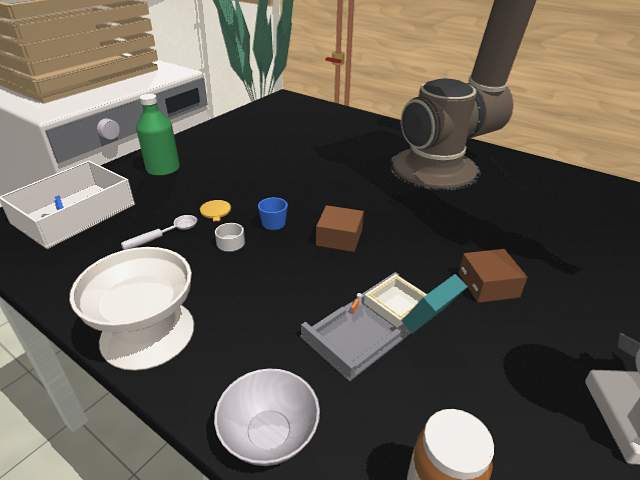

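View pics/wrist0.png

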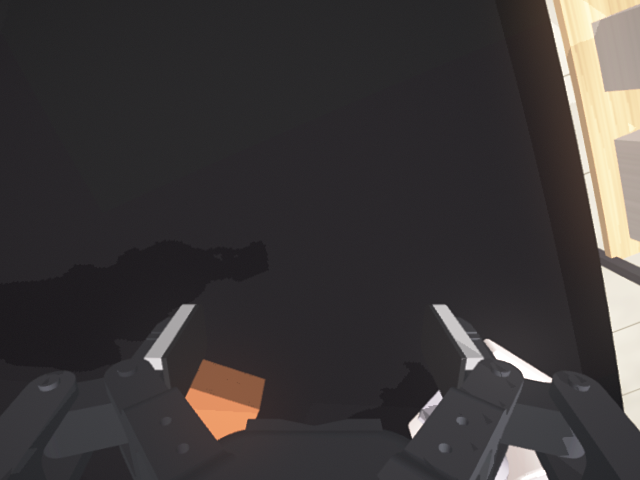

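Tin candidates: the small grey cup at top (403,208), the large bowls at (238,78) and (373,75), and the blue cup at (395,262). Only (403,208) is small aluminium. The keeper is teal and cream in the grey dock at (220,228). The brown blocks at (160,306) and (320,285) are look-alikes. I'll confirm these in a crop and measure.

```bash
python3 - <<'E'
from h import *
s=snap('top');i=s['img'][:,:,::-1]
a=cv2.resize(i[130:275,140:290],(600,580),interpolation=cv2.INTER_CUBIC)
b=cv2.resize(i[185:285,370:420],(200,400),interpolation=cv2.INTER_CUBIC)
o=np.zeros((580,800,3),np.uint8);o[:,:600]=a;o[:400,600:]=b
cv2.imwrite('pics/crop1.png',o)
c=snap('scene');cv2.imwrite('pics/crop2.png',cv2.resize(c['img'][195:385,200:480,::-1],(800,543),interpolation=cv2.INTER_CUBIC))
E
```

```text
(no output)
```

View pics/crop1.png

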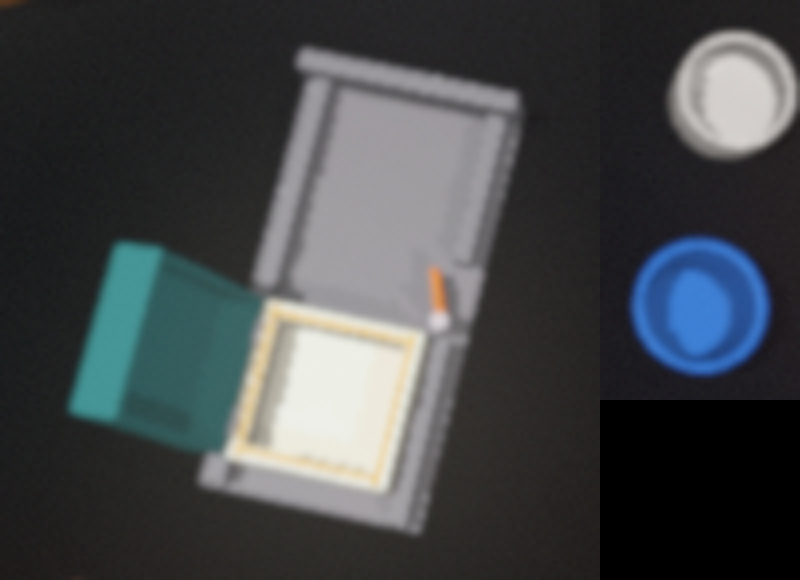

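View pics/crop2.png

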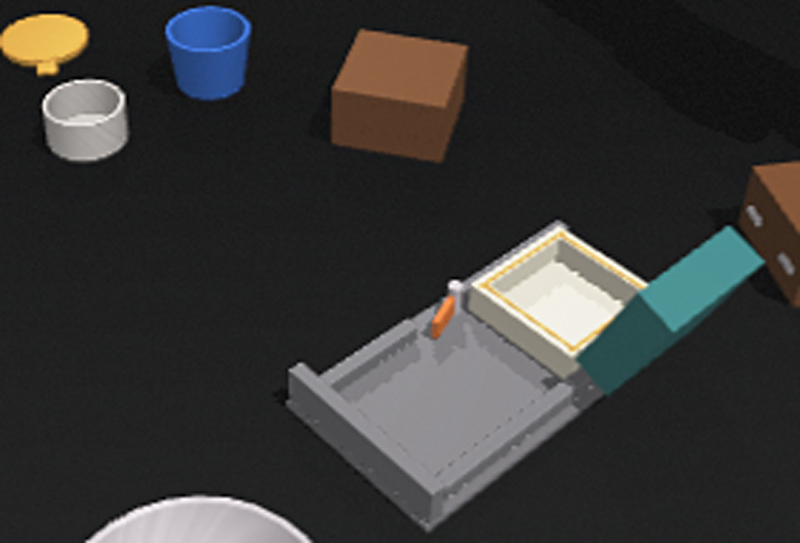

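The crops confirm it. The tin is an open grey cylinder (top 403,208) just above the blue cup. The keeper has a cream tray with a mustard rim and a teal lid leaning left. The end stop is at the top of the image. Next I measure poses.

```bash
cat > m.py <<'E'
from h import *
def mask_big(m):
    n,l,st,c=cv2.connectedComponentsWithStats(m.astype(np.uint8)); k=1+np.argmax(st[1:,4]); return l==k
def rectz(s,m,z):
    cs,_=cv2.findContours(m.astype(np.uint8),cv2.RETR_EXTERNAL,cv2.CHAIN_APPROX_NONE)
    c=max(cs,key=len)[:,0]
    P=np.array([onz(s,u,v,z)[:2] for u,v in c]);return P,c
E
python3 - <<'E'
from m import *
s=snap('top');im=s['img'];hsv=cv2.cvtColor(im,cv2.COLOR_RGB2HSV)
# cream tray
H,S,V=[hsv[...,k].astype(int) for k in range(3)]
for x,y in((222,228),(207,230),(240,180),(262,170),(180,215),(403,208),(250,204)): print((x,y),hsv[y,x],s['depth'][y,x],pt(s,x,y).round(4))
m=(S>15)&(S<130)&(H>12)&(H<35)&(V>120);w=np.zeros_like(m);w[190:265,185:260]=1
P,c=rectz(s,mask_big(m&w),0.026)
r=cv2.minAreaRect((P*1000).astype(np.float32));print('tray',r,cv2.boxPoints(r).round(1).tolist())
# tin
w=np.zeros_like(m);w[185:230,380:425]=1
mt=mask_big((V>70)&w);P,c=rectz(s,mt,0.034);print('tin blob',c.min(0),c.max(0))
circ=cv2.minEnclosingCircle((P*1000).astype(np.float32));print(circ)
# dock
w=np.zeros_like(m);w[135:270,185:275]=1
md=mask_big((S<40)&(V>60)&w);P,c=rectz(s,md,0.016);r=cv2.minAreaRect((P*1000).astype(np.float32));print('dock',r,cv2.boxPoints(r).round(1).tolist())
# depth points
D=s['depth'];print('depth zero frac',(D==0).mean())
yy,xx=np.where(mt);Q=np.array([pt(s,u,v) for u,v in zip(xx,yy)]);print(np.percentile(Q[:,2],[5,30,60,90,99]))
T=Q[Q[:,2]>.025];print('rim',len(T),T.mean(0),T.min(0),T.max(0))
# teal
mk=mask_big((H>80)&(H<100)&(S>80)&(V>40));yy,xx=np.where(mk);Q=np.array([pt(s,u,v) for u,v in zip(xx,yy)]);print('teal',Q.min(0),Q.max(0))
mo=mask_big((H<15)&(S>110)&(V>120)&w&(np.arange(480)[:,None]<225));yy,xx=np.where(mo);print('orange',xx.min(),xx.max(),yy.min(),yy.max())
E
```

```text
(222, 228) [ 38   9 239] 0.90484875 [0.5423 0.1772 0.0075]
(207, 230) [ 21  24 178] 0.9041246 [0.538  0.2088 0.0067]
(240, 180) [140   5 160] 0.92450523 [0.6471 0.1435 0.0054]
(262, 170) [135   7 155] 0.9192439 [0.6666 0.0958 0.0151]
(180, 215) [ 91 114  94] 0.8600027 [0.5603 0.2526 0.0538]
(403, 208) [ 13   8 211] 0.926466 [ 0.5887 -0.2055  0.0037]
(250, 204) [ 13 150 190] 0.90131533 [0.5911 0.118  0.0206]
tray ((538.2628173828125, 174.00830078125), (87.19265747070312, 87.76102447509766), 77.57380676269531) [[486.0, 140.89999389648438], [571.7000122070312, 122.0], [590.5, 207.10000610351562], [504.79998779296875, 226.0]]
tin blob [387 192] [419 224]
((581.0078125, -199.55511474609375), 36.005943298339844)
dock ((599.0127563476562, 162.03692626953125), (129.52745056152344, 246.27992248535156), 78.57540130615234) [[465.5, 122.9000015258789], [706.9000244140625, 74.19999694824219], [732.5, 201.10000610351562], [491.1000061035156, 249.89999389648438]]
depth zero frac 0.003990885416666667
[-0.00108688  0.00223573  0.00528871  0.03303868  0.03609588]
rim 177 [ 0.57973278 -0.19752074  0.04710253] [ 0.38849431 -0.22928639  0.02507778] [ 0.61219068 -0.02024975  0.90510083]
teal [ 0.38849431 -0.02024975 -0.00354633] [0.62608381 0.31925645 0.90510083]
orange 248 250 198 206
```

```bash
cat >> m.py <<'E'
def cloud(s,m=None):
    D=s['depth'];v,u=np.mgrid[:480,:640]
    R=np.array(s['R']);t=np.array(s['t'])
    K=np.array([[s['fx'],0,s['cx']],[0,s['fy'],s['cy']],[0,0,1]])
    p=cv2.undistortPoints(np.dstack([u,v]).reshape(-1,1,2).astype(np.float32),K,np.array([s['k1'],0,0,0,0.])).reshape(480,640,2)
    X=np.dstack([p[...,0]*D,p[...,1]*D,D]);return (X-t)@R
def rr(P):
    r=cv2.minAreaRect((P*1000).astype(np.float32)); return np.round(r[0],1),np.round(r[1],1),round(r[2],2),cv2.boxPoints(r).round(0).tolist()
E
python3 - <<'E'
from m import *
for n in('top','scene'):
    s=snap(n);C=cloud(s);hsv=cv2.cvtColor(s['img'],cv2.COLOR_RGB2HSV).astype(int);H,S,V=hsv[...,0],hsv[...,1],hsv[...,2]
    ok=(s['depth']>0)
    print(n)
    box=lambda x0,x1,y0,y1,z0,z1: ok&(C[...,0]>x0)&(C[...,0]<x1)&(C[...,1]>y0)&(C[...,1]<y1)&(C[...,2]>z0)&(C[...,2]<z1)
    t=box(.53,.63,-.25,-.15,.026,.042)&(S<60);P=C[t];print('tin rim n',t.sum(),rr(P[:,:2]),P[:,:2].mean(0),cv2.minEnclosingCircle((P[:,:2]*1000).astype(np.float32)))
    t=box(.45,.62,.1,.24,.018,.036)&(H>12)&(H<38)&(S>12)&(S<140)&(V>100);print('tray',t.sum(),rr(C[t][:,:2]))
    t=box(.45,.75,.06,.26,.002,.045)&(S<40)&(V>50);print('dock',t.sum(),rr(C[t][:,:2]))
    t=box(.62,.78,.06,.26,.023,.04)&(S<40)&(V>50);print('stop',t.sum(),rr(C[t][:,:2]))
    t=box(.45,.7,.16,.36,.02,.2)&(H>80)&(H<100)&(S>80);P=C[t];print('teal',P.min(0),P.max(0))
    u=np.array([np.cos(-.208),np.sin(-.208)]);w=np.array([-u[1],u[0]])
    y=P[:,:2]@w; ke=np.array([.538,.174]);y-=ke@w
    hz=.026; hy=.042; a=P[:,2]-hz; b=y-hy
    k=np.argsort(P[:,2])[-40:];print('top pts y,z',y[k].mean(),P[k,2].mean()); k=np.argsort(y)[-40:];print('outer y,z',y[k].mean(),P[k,2].mean())
E
```

```text
top
tin rim n 163 (array([ 583.4, -199.9]), array([57.7, 58.9]), 2.01, [[554.0, -172.0], [556.0, -230.0], [613.0, -228.0], [611.0, -169.0]]) [ 0.58347101 -0.20037198] ((583.2650146484375, -200.0977783203125), 30.06609344482422)
tray 613 (array([554.9, 171.4]), array([ 85.7, 117.6]), 77.21, [[488.0, 143.0], [603.0, 117.0], [622.0, 200.0], [507.0, 226.0]])
dock 5453 (array([601. , 159.6]), array([133.7, 255.5]), 80.96, [[464.0, 114.0], [717.0, 73.0], [738.0, 205.0], [485.0, 246.0]])
stop 302 (array([706.8, 137.8]), array([117.2,  11.8]), 78.3, [[689.0, 82.0], [701.0, 79.0], [724.0, 194.0], [713.0, 196.0]])
teal [0.5074633  0.21163303 0.02000223] [0.59915956 0.28083493 0.10671059]
top pts y,z 0.07764840135805359 0.104447248294158
outer y,z 0.1003110288845036 0.09313805347159643
scene
tin rim n 239 (array([ 583.1, -201.4]), array([60.7, 58.4]), 58.57, [[542.0, -212.0], [592.0, -242.0], [624.0, -191.0], [574.0, -160.0]]) [ 0.58463606 -0.20015215] ((583.720458984375, -201.30386352539062), 31.071828842163086)
tray 622 (array([533.8, 174.2]), array([84.6, 96.3]), 79.78, [[479.0, 141.0], [574.0, 124.0], [589.0, 207.0], [494.0, 224.0]])
dock 6214 (array([593.2, 162.7]), array([119.7, 247.3]), 78.0, [[460.0, 130.0], [702.0, 78.0], [727.0, 196.0], [485.0, 247.0]])
stop 517 (array([706.2, 138.2]), array([118.7,  12.1]), 77.15, [[687.0, 82.0], [699.0, 79.0], [725.0, 195.0], [714.0, 197.0]])
teal [0.51244227 0.20993534 0.02045667] [0.60020131 0.28044728 0.10545815]
top pts y,z 0.07674539236333978 0.10442871008218066
outer y,z 0.09995891726639042 0.0934867712178704
```

```bash
cat > go.py <<'E'
import sys
from h import *
from scipy.spatial.transform import Rotation as Ro
u=np.array([.9774,-.2113]);w=np.array([.2113,.9774]);O=np.array([.6058,.1598])
def dk(x,y,z): return np.r_[O+x*u+y*w,z]
def todk(p): d=p[:2]-O;return np.array([d@u,d@w,p[2]])
def rep(T=None):
    o=bot.observe();R=Ro.from_rotvec(o['orientation']).as_matrix();p=o['tcp_pos']
    print('t',o['clock'],'tcp',p.round(4),'dock',todk(p).round(4),'F',o['force'].round(1),'op',round(o['opening'],4))
    print('toolx',R[:,0].round(3),'yang',np.degrees(np.arctan2(R[1,1],R[0,1])).round(2),'z',R[:,2].round(3),'q6',o['qpos'][5].round(3))
    if T is not None: print('tool shift cm',(R.T@(np.array(T)-p)*100).round(2))
E
python3 -c "
from go import *
rep([.5835,-.2005,.10])"
```

```text
t 0.4 tcp [0.2024 0.4844 0.2312] dock [-0.4629  0.232   0.2312] F [ 0.3  0.7 -0.7] op 0.0855
toolx [-0.923  0.386  0.   ] yang 67.32 z [-0. -0. -1.] q6 1.571
tool shift cm [-61.57 -48.49  13.13]
```

>>> {"fn": "servo_tool", "kwargs": {"moves": [[[-4.1,-3.2,0,0,1],[-4.1,-3.2,0,0,1],[-4.1,-3.2,0,0,1],[-4.1,-3.2,0,0,1],[-4.1,-3.2,0,0,1],[-4.1,-3.2,0,0,1],[-4.1,-3.2,0,0,1],[-4.1,-3.2,0,0,1],[-4.1,-3.2,0.5,0,1],[-4.1,-3.2,1,0,1],[-4.1,-3.2,1,0,1],[-4.1,-3.2,1,0,1],[-4.1,-3.2,1,0,1],[-4.1,-3.2,1,0,1],[-2,-2,1,0,1]]], "squeeze": 20}}

```text
clock: 2.28
tcp_pos: [0.5839, -0.195, 0.1664]
orientation: [0.608, 3.073, 0.006]
force: [0.9, 0.6, -0.3]
opening: 0.0854
```

```bash
python3 -c "
from go import *
rep([.5835,-.2005,.06])
snap('wrist','w1.png')"
```

```text
t 2.275 tcp [ 0.5839 -0.195   0.1664] dock [ 0.0536 -0.3514  0.1664] F [ 0.9  0.6 -0.3] op 0.0854
toolx [-0.925  0.381 -0.008] yang 67.62 z [ 0.009  0.002 -1.   ] q6 0.066
tool shift cm [-0.09 -0.59 10.63]
```

View pics/w1.png

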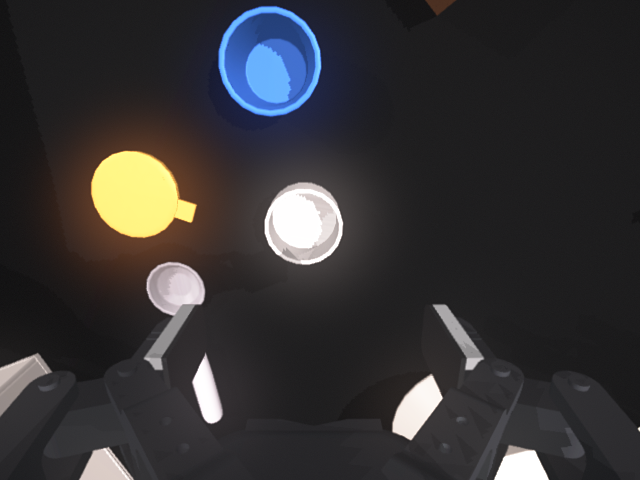

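The tin is at about (303,226) in the wrist view, between the jaw lines. The blue cup (270,60) and the cover are clear of the fingers.

```bash
python3 -c "
from go import *
s=snap('wrist');print(onz(s,304,226,.034), proj(s,np.array([.5835,-.2005,.034])))
print('spoon',onz(s,175,288,.005),onz(s,213,420,.005))
rep([.5835,-.2005,.016])"
```

```text
[ 0.58116834 -0.2024264   0.034     ] [307.56359843 227.81031002]
spoon [ 0.59713886 -0.33360594  0.005     ] [ 0.74079548 -0.37063865  0.005     ]
t 2.375 tcp [ 0.5832 -0.1952  0.1651] dock [ 0.0529 -0.3517  0.1651] F [-0.1  0.1  0.3] op 0.0851
toolx [-0.924  0.382 -0.006] yang 67.54 z [ 0.007  0.002 -1.   ] q6 0.067
tool shift cm [-0.15 -0.55 14.9 ]
```

Good agreement, so I target (0.583,-0.201).

>>> {"fn": "servo_tool", "kwargs": {"moves": [[[-0.1,-0.6,2,0,1],[0,0,3,0,1],[0,0,3,0,1],[0,0,2.5,0,1],[0,0,2,0,1],[0,0,1,0,1],[0,0,0.5,0,1]]]}}

```text
clock: 3.25
tcp_pos: [0.5828, -0.1968, 0.0245]
orientation: [0.606, 3.073, 0.008]
force: [0.2, 1.0, 0.3]
opening: 0.0854
```

```bash
python3 -c "
from go import *
rep([.583,-.201,.016])"
```

```text
t 3.25 tcp [ 0.5828 -0.1968  0.0245] dock [ 0.0529 -0.3534  0.0245] F [0.2 1.  0.3] op 0.0854
toolx [-0.925  0.38  -0.008] yang 67.68 z [ 0.01   0.003 -1.   ] q6 0.061
tool shift cm [-0.17 -0.38  0.85]
```

>>> {"fn": "servo_tool", "kwargs": {"moves": [[[-0.2,-0.5,0.4,0,1],[0,0,0.4,0,1],[0,0,0.2,0,0.7],[0,0,0,0,0.5],[0,0,0,0,0.4],[0,0,0,0,0.2],[0,0,0,0,0.2]]], "squeeze": 25}}

```text
clock: 4.12
tcp_pos: [0.5843, -0.2029, 0.0165]
orientation: [0.606, 3.069, 0.007]
force: [-0.2, 0.1, -0.1]
opening: 0.059
```

```bash
python3 -c "
from go import *
rep([.583,-.201,.12]);snap('wrist','w2.png')"
```

```text
t 4.125 tcp [ 0.5843 -0.2029  0.0165] dock [ 0.0556 -0.3591  0.0165] F [-0.2  0.1 -0.1] op 0.059
toolx [-0.925  0.38  -0.012] yang 67.68 z [ 0.014  0.002 -1.   ] q6 0.052
tool shift cm [  0.07   0.2  -10.36]
```

View pics/w2.png

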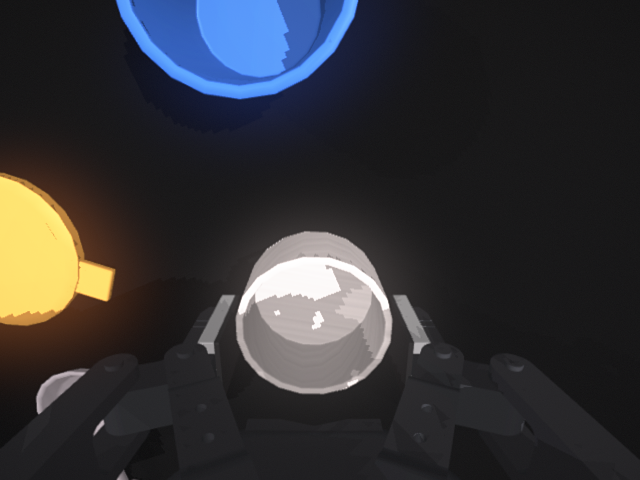

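The jaws stopped at 59 mm on the tin (rim centred at 314,325). I'll lift it.

>>> {"fn": "servo_tool", "kwargs": {"moves": [[[0,0,0,0,0.3],[0,0,-1,0,0.3],[0,0,-3,0,0.3],[0,0,-4,0,0.3],[0,0,-3,0,0.3],[0,0,-2,0,0.3]]]}}

```text
clock: 4.92
tcp_pos: [0.5813, -0.2027, 0.1509]
orientation: [0.606, 3.072, 0.008]
force: [1.1, 0.1, -0.1]
opening: 0.0589
```

```bash
python3 -c "
from go import *
rep(dk(-.0693,0,.12));s=snap('wrist','w3.png');s=snap('scene');cv2.imwrite('pics/s3.png',s['img'][100:340,100:420,::-1])"
```

```text
t 4.925 tcp [ 0.5813 -0.2027  0.1509] dock [ 0.0526 -0.3595  0.1509] F [ 1.1  0.1 -0.1] op 0.0589
toolx [-0.925  0.38  -0.009] yang 67.69 z [ 0.011  0.003 -1.   ] q6 0.051
tool shift cm [18.35 33.23  3.15]
```

View pics/s3.png

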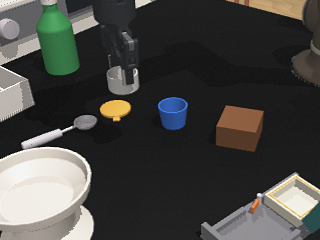

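>>> {"fn": "servo_tool", "kwargs": {"moves": [[[0,0,0,-0.18,0.3],[0,0,0,-0.18,0.3],[0,0,0,-0.18,0.3],[0,0,0,-0.18,0.3],[0,0,0,-0.18,0.3],[0,0,0,-0.18,0.3],[0,0,0,-0.18,0.3],[0,0,0,-0.18,0.3],[0,0,0,-0.18,0.3]]]}}

```text
clock: 6.15
tcp_pos: [0.579, -0.2019, 0.1439]
orientation: [-1.877, 2.511, 0.002]
force: [0.3, 0.4, -0.0]
opening: 0.0588
```

```bash
python3 -c "
from go import *
rep(dk(-.0693,0,.12))"
```

```text
t 6.15 tcp [ 0.579  -0.2019  0.1439] dock [ 0.0502 -0.3592  0.1439] F [ 0.3  0.4 -0. ] op 0.0588
toolx [-0.283 -0.959 -0.006] yang 163.57 z [ 0.005  0.005 -1.   ] q6 -1.623
tool shift cm [-34.92  14.58   2.56]
```

>>> {"fn": "servo_tool", "kwargs": {"moves": [[[0,0,0,-0.08,0.3],[-4,1.3,0,0,0.3],[-4,1.3,0,0,0.3],[-4,1.3,0,0,0.3],[-4,1.3,0,0,0.3],[-4,1.3,0,0,0.3],[-4,1.3,0,0,0.3],[-4,1.3,0,0,0.3],[-3,1.3,0,0,0.3],[-2,1,0,0,0.3],[0,0,0,0,0.3]]]}}

```text
clock: 7.52
tcp_pos: [0.5279, 0.1545, 0.1348]
orientation: [1.982, -2.434, -0.014]
force: [-0.0, 0.0, -0.3]
opening: 0.059
```

```bash
python3 -c "
from go import *
rep(dk(-.0693,0,.07));s=snap('wrist','w4.png')"
```

```text
t 7.525 tcp [0.5279 0.1545 0.1348] dock [-0.075  -0.0217  0.1348] F [-0.   0.  -0.3] op 0.059
toolx [-0.203 -0.979 -0.004] yang 168.32 z [-0.008  0.005 -1.   ] q6 -1.086
tool shift cm [-2.14 -0.65  6.48]
```

View pics/w4.png

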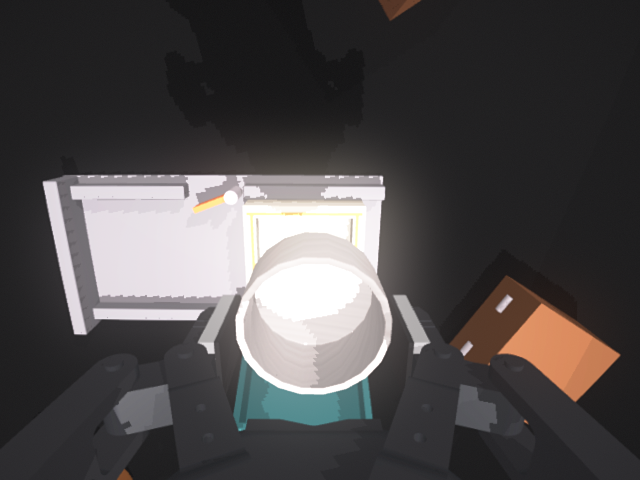

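```bash
python3 -c "
from go import *
s=snap('wrist');o=bot.observe();z=o['tcp_pos'][2]-.0165+.034
L=onz(s,236,328,z);Rr=onz(s,391,328,z);T=onz(s,313,258,z);B=onz(s,313,394,z)
R=Ro.from_rotvec(o['orientation']).as_matrix()
for a in (L,Rr,T,B,(L+Rr)/2,(T+B)/2): print((R.T@(a-o['tcp_pos'])*1000).round(1))
# tray corners at seal from wrist
for p in((250,210),(362,210)): print(todk(onz(s,*p,.026)))
rep(dk(-.0693,0,.07))
"
```

```text
[  0.8 -28.1 -17.7]
[  0.5  30.1 -17.2]
[ 28.7   0.8 -17.6]
[-29.6   0.8 -17.4]
[  0.6   1.  -17.5]
[ -0.4   0.8 -17.5]
[-0.03278523 -0.03911426  0.026     ]
[-0.10931592 -0.03955494  0.026     ]
t 7.625 tcp [0.5283 0.1531 0.135 ] dock [-0.0743 -0.0229  0.135 ] F [ 0.7 -0.2 -1. ] op 0.0588
toolx [-0.205 -0.979 -0.003] yang 168.2 z [-0.008  0.005 -1.   ] q6 -1.087
tool shift cm [-2.27 -0.57  6.5 ]
```

>>> {"fn": "servo_tool", "kwargs": {"moves": [[[-1.2,-0.3,1,0,0.3],[-1,-0.2,2,0,0.3],[0,0,2,0,0.3],[0,0,1,0,0.3],[0,0,0,0,0.3]]]}}

```text
clock: 8.25
tcp_pos: [0.5396, 0.1725, 0.0707]
orientation: [1.972, -2.441, -0.014]
force: [0.3, 0.2, 0.2]
opening: 0.0588
```

```bash
python3 -c "
from go import *
rep(dk(-.0702,0,.025));s=snap('wrist','w5.png')"
```

```text
t 8.25 tcp [0.5396 0.1725 0.0707] dock [-0.0674 -0.0016  0.0707] F [0.3 0.2 0.2] op 0.0588
toolx [-0.21  -0.978 -0.003] yang 167.88 z [-0.008  0.005 -1.   ] q6 -1.053
tool shift cm [-0.14  0.24  4.57]
```

View pics/w5.png

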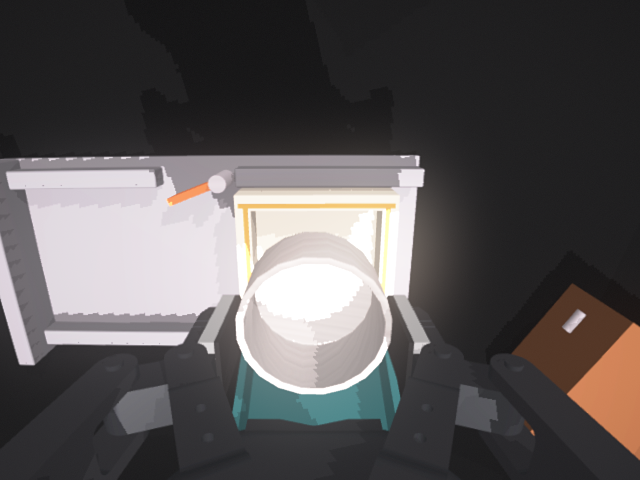

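```bash
python3 -c "
from go import *
s=snap('wrist')
for p in((237,194),(399,194),(245,206),(395,206)): print((todk(onz(s,*p,.026))*1000).round(1))
o=bot.observe();z=o['tcp_pos'][2]+.0175
for p in((236,328),(391,328)): print('tin',(todk(onz(s,*p,z))*1000).round(1))
rep(dk(-.0702,0,.025))
"
```

```text
[-29.6 -41.6  26. ]
[-111.3  -41.6   26. ]
[-33.3 -35.4  26. ]
[-109.7  -35.4   26. ]
tin [-38.7  -3.1  89.4]
tin [-96.7  -2.9  89.4]
t 8.35 tcp [0.5401 0.1727 0.0719] dock [-0.0669 -0.0012  0.0719] F [-0.1  0.3 -0.3] op 0.0589
toolx [-0.21  -0.978 -0.004] yang 167.89 z [-0.006  0.005 -1.   ] q6 -1.054
tool shift cm [-0.11  0.29  4.69]
```

>>> {"fn": "servo_tool", "kwargs": {"moves": [[[-0.2,0.35,0.5,0,0.3],[0,0,1,0,0.3],[0,0,0.5,0,0.3]]]}}

```text
clock: 8.72
tcp_pos: [0.538, 0.176, 0.0526]
orientation: [-1.973, 2.442, 0.011]
force: [-1.0, 0.7, -0.3]
opening: 0.059
```

```bash
python3 -c "
from go import *
rep(dk(-.0702,0,.025))"
```

```text
t 8.725 tcp [0.538  0.176  0.0526] dock [-0.0697  0.0015  0.0526] F [-1.   0.7 -0.3] op 0.059
toolx [-0.21  -0.978 -0.006] yang 167.87 z [-0.003  0.007 -1.   ] q6 -1.047
tool shift cm [0.17 0.04 2.76]
```

>>> {"fn": "servo_tool", "kwargs": {"moves": [[[0.1,0,1,0,0.3],[0,0,0.8,0,0.3],[0,0,0.5,0,0.3],[0,0,0.3,0,0.3],[0,0,0,0,0.3]]]}}

```text
clock: 9.35
tcp_pos: [0.5373, 0.175, 0.0241]
orientation: [-1.974, 2.443, 0.011]
force: [1.1, -0.8, 2.0]
opening: 0.0589
```

```bash
python3 -c "
from go import *
rep(dk(-.0702,0,.025));s=snap('wrist','w6.png');c=snap('scene');cv2.imwrite('pics/s6.png',cv2.resize(c['img'][195:385,200:480,::-1],(800,543)))"
```

```text
t 9.35 tcp [0.5373 0.175  0.0241] dock [-0.0702  0.0004  0.0241] F [ 1.1 -0.8  2. ] op 0.0589
toolx [-0.21  -0.978 -0.005] yang 167.87 z [-0.004  0.006 -1.   ] q6 -1.048
tool shift cm [ 0.04  0.   -0.09]
```

View pics/w6.png

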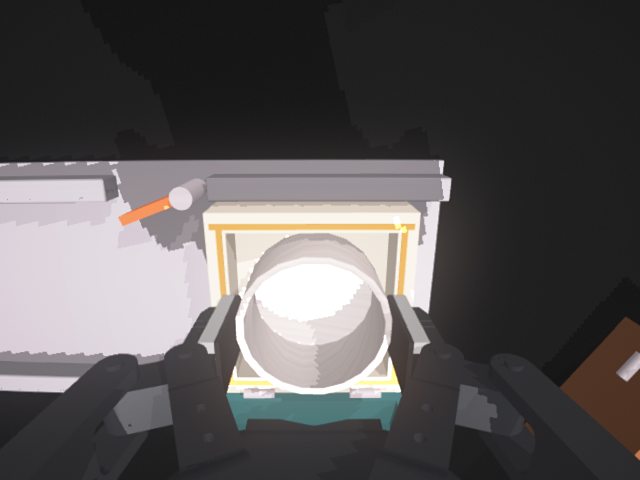

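View pics/s6.png

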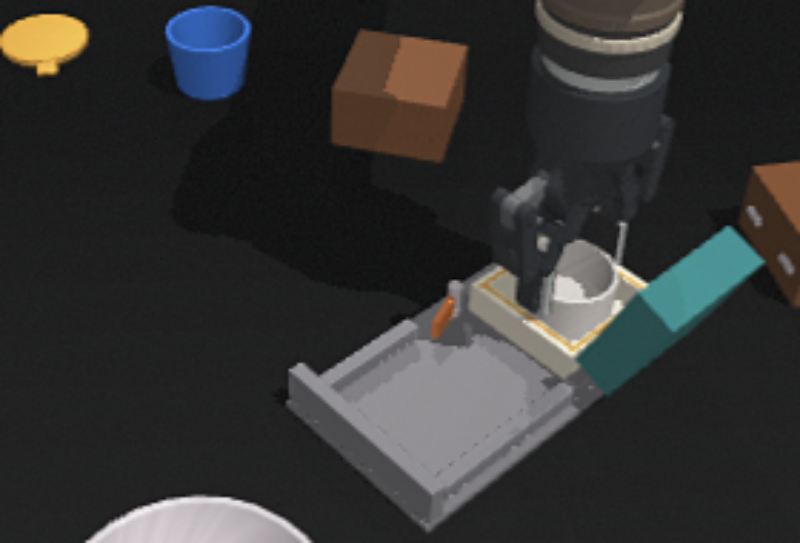

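The tin is in the well, with about 2 N of contact showing it has reached the floor. I'll release it and rise.

>>> {"fn": "servo_tool", "kwargs": {"moves": [[[0,0,0,0,0.9],[0,0,0,0,0.9],[0,0,-1,0,0.9],[0,0,-3,0,0.9],[0,0,-4,0,0.9],[0,0,-5,0,0.9],[0,0,-3,0,0]]]}}

```text
clock: 10.32
tcp_pos: [0.5367, 0.1736, 0.1898]
orientation: [1.974, -2.443, -0.013]
force: [0.7, 0.6, -0.5]
opening: 0.0604
```

```bash
python3 -c "
from go import *
rep(dk(-.0702,.125,.08));s=snap('wrist','w7.png')"
```

```text
t 10.325 tcp [0.5367 0.1736 0.1898] dock [-0.0705 -0.0011  0.1898] F [ 0.7  0.6 -0.5] op 0.0604
toolx [-0.21  -0.978 -0.004] yang 167.88 z [-0.006  0.006 -1.   ] q6 -1.05
tool shift cm [-12.56  -0.12  11.03]
```

View pics/w7.png

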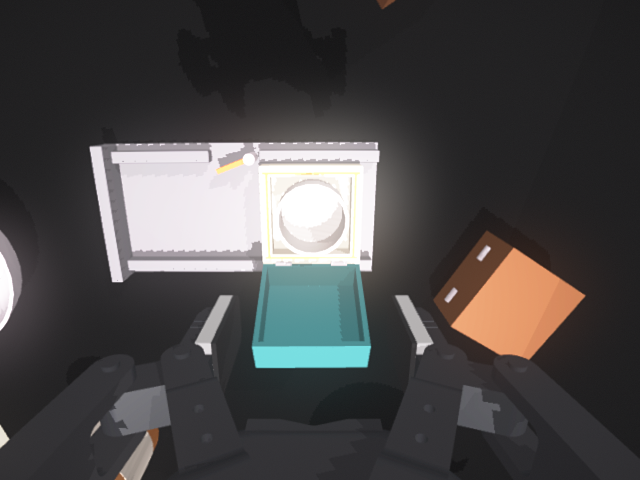

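The tin stands upright and centred in the well at (311,215). Next I move behind the lid with the fingers shut.

>>> {"fn": "servo_tool", "kwargs": {"moves": [[[-5,0,0,0,0],[-5,0,0,0,0],[-4.5,0,0,0,0],[0,0,3,0,0],[0,0,4,0,0],[0,0,3,0,0],[0,0,1,0,0]]]}}

```text
clock: 11.25
tcp_pos: [0.5726, 0.3228, 0.0902]
orientation: [-1.964, 2.432, 0.005]
force: [-0.0, -0.7, -0.4]
opening: -0.0003
```

```bash
python3 -c "
from go import *
rep(dk(-.0702,.125,.08));c=snap('scene');cv2.imwrite('pics/s8.png',cv2.resize(c['img'][195:385,250:530,::-1],(800,543)))"
```

```text
t 11.25 tcp [0.5726 0.3228 0.0902] dock [-0.0669  0.1524  0.0902] F [-0.  -0.7 -0.4] op -0.0003
toolx [-0.211 -0.977 -0.014] yang 167.83 z [ 0.01   0.012 -1.   ] q6 -0.848
tool shift cm [2.75 0.34 0.98]
```

View pics/s8.png

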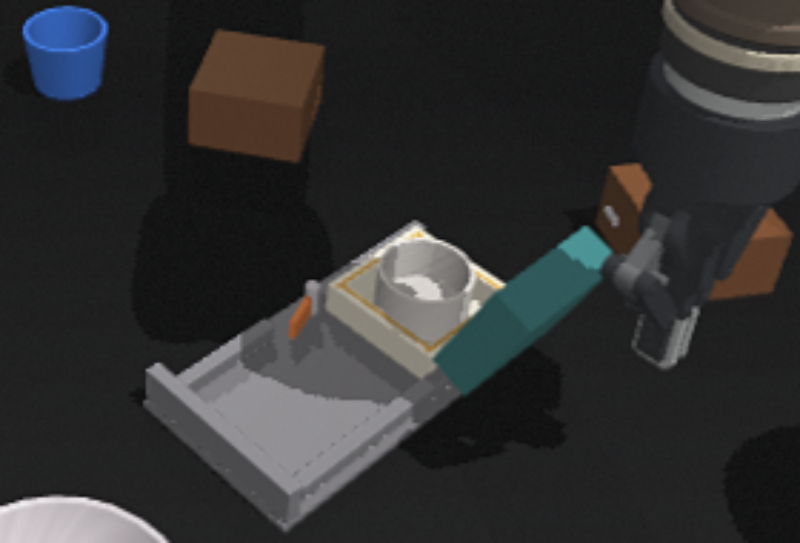

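>>> {"fn": "servo_tool", "kwargs": {"moves": [[[1.5,0.2,1,0,0],[1.5,0,0.3,0,0],[1.2,0,0,0,0],[1.2,0,0,0,0],[1.2,0,0,0,0],[1.2,0,0,0,0]]]}}

```text
clock: 12.05
tcp_pos: [0.5571, 0.2457, 0.0819]
orientation: [-1.958, 2.424, 0.003]
force: [-0.4, 1.7, 0.9]
opening: 0.0
```

```bash
python3 -c "
from go import *
rep(dk(-.0702,.05,.08));c=snap('scene');cv2.imwrite('pics/s9.png',cv2.resize(c['img'][195:385,250:530,::-1],(800,543)))"
```

```text
t 12.05 tcp [0.5571 0.2457 0.0819] dock [-0.0657  0.0736  0.0819] F [-0.4  1.7  0.9] op 0.0
toolx [-0.21  -0.977 -0.022] yang 167.85 z [ 0.019  0.018 -1.   ] q6 -0.948
tool shift cm [2.37 0.45 0.14]
```

View pics/s9.png

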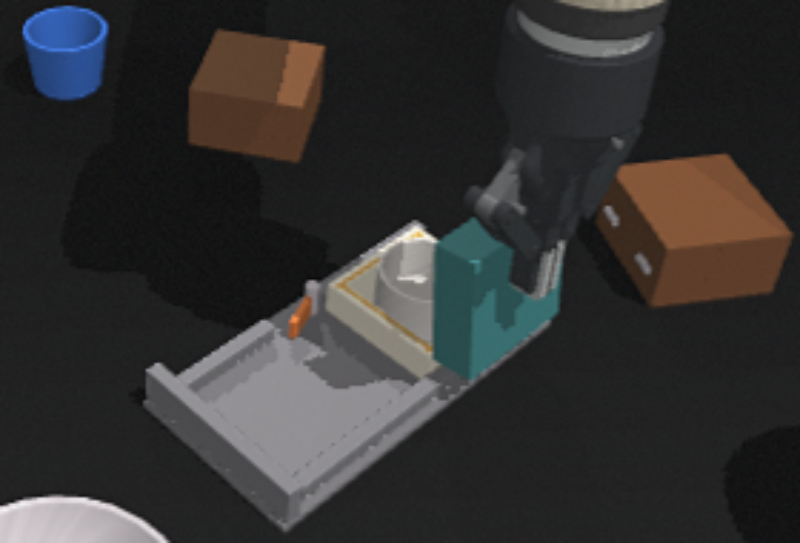

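The lid is upright and following the fingers, so I continue the sweep.

>>> {"fn": "servo_tool", "kwargs": {"moves": [[[1.2,0.1,0,0,0],[1.2,0.1,0,0,0],[1.2,0.1,0,0,0],[1.2,0,0,0,0],[1.2,0,0,0,0],[1.2,0,0,0,0]]]}}

```text
clock: 12.85
tcp_pos: [0.5368, 0.1695, 0.0796]
orientation: [-1.959, 2.427, 0.002]
force: [-0.5, 1.2, 0.9]
opening: -0.0
```

```bash
python3 -c "
from go import *
rep(dk(-.0702,-.015,.08));c=snap('scene');cv2.imwrite('pics/s10.png',cv2.resize(c['img'][195:385,250:530,::-1],(800,543)))"
```

```text
t 12.85 tcp [0.5368 0.1695 0.0796] dock [-0.0695 -0.0051  0.0796] F [-0.5  1.2  0.9] op -0.0
toolx [-0.211 -0.977 -0.019] yang 167.81 z [ 0.017  0.016 -1.   ] q6 -1.057
tool shift cm [ 0.99  0.07 -0.06]
```

View pics/s10.png

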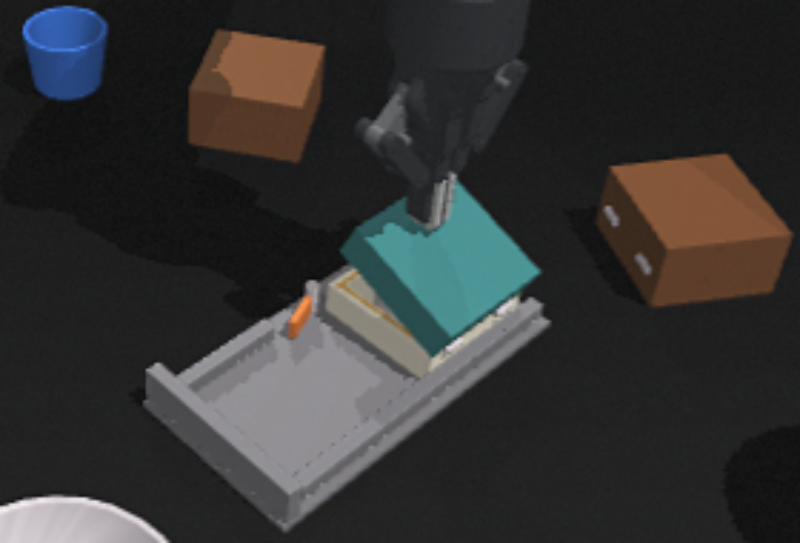

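Now I go a bit further and press down, to a lid top of about z = 54 mm.

>>> {"fn": "servo_tool", "kwargs": {"moves": [[[0.8,0,0.4,0,0],[0.4,0,0.6,0,0],[0,0,0.6,0,0],[0,0,0.5,0,0],[0,0,0.4,0,0]]]}}

```text
clock: 13.52
tcp_pos: [0.5343, 0.1558, 0.0535]
orientation: [-1.958, 2.428, -0.0]
force: [-11.1, -4.0, 33.3]
opening: -0.0001
```

>>> {"fn": "servo_tool", "kwargs": {"moves": [[[0,0,0.3,0,0]]]}}

```text
clock: 13.65
tcp_pos: [0.5344, 0.1558, 0.0534]
orientation: [-1.958, 2.427, -0.002]
force: [-14.8, -5.5, 37.7]
opening: -0.0004
```

>>> {"fn": "servo_tool", "kwargs": {"moves": [[[0,0,0.3,0,0]]]}}

```text
clock: 13.78
tcp_pos: [0.5344, 0.1558, 0.0536]
orientation: [-1.957, 2.426, -0.004]
force: [-11.4, -4.4, 26.4]
opening: 0.0
```

>>> {"fn": "servo_tool", "kwargs": {"moves": [[[0,0,-1,0,0],[0,0,-3,0,0],[0,0,-4,0,0],[0,0,-2,0,0]]]}}

```text
clock: 14.28
tcp_pos: [0.5313, 0.1552, 0.1552]
orientation: [-1.96, 2.426, -0.002]
force: [0.2, -0.5, 0.8]
opening: 0.0
```

```bash
python3 -c "
from go import *
from m import cloud
rep(dk(-.145,0,.12));c=snap('scene');cv2.imwrite('pics/s11.png',cv2.resize(c['img'][195:385,250:530,::-1],(800,543)))
for n in('scene','top'):
  s=snap(n);C=cloud(s);h=cv2.cvtColor(s['img'],cv2.COLOR_RGB2HSV)
  m=(h[...,0]>80)&(h[...,0]<100)&(h[...,1]>80)&(s['depth']>0)&(C[...,2]>.046)&(C[...,2]<.07)
  P=C[m];A=np.c_[P[:,:2]-O,np.ones(len(P))];f=np.linalg.lstsq(A,P[:,2],rcond=None)[0]
  print(n,len(P),'slope u,w',f[:2]@u,f[:2]@w,P[:,2].mean()); r=cv2.minAreaRect((P[:,:2]*1000).astype(np.float32));print(r,todk(np.r_[np.array(r[0])/1000,0]))
"
```

```text
t 14.275 tcp [0.5313 0.1552 0.1552] dock [-0.0718 -0.0203  0.1552] F [ 0.2 -0.5  0.8] op 0.0
toolx [-0.21  -0.978 -0.017] yang 167.86 z [ 0.018  0.013 -1.   ] q6 -1.079
tool shift cm [-1.98  7.37  3.44]
scene 1798 slope u,w -0.01789946861187098 -0.011112995226737976 0.05417719763259382
((537.8165893554688, 174.51303100585938), (85.96376037597656, 86.99925231933594), 77.95408630371094) [-6.95558490e-02  1.56218359e-05  0.00000000e+00]
top 1001 slope u,w 0.00219738651903644 0.012529344610138358 0.0537899831346918
((534.77392578125, 161.629150390625), (57.51235580444336, 83.30693054199219), 77.3061294555664) [-0.06980738 -0.01322     0.        ]
```

View pics/s11.png

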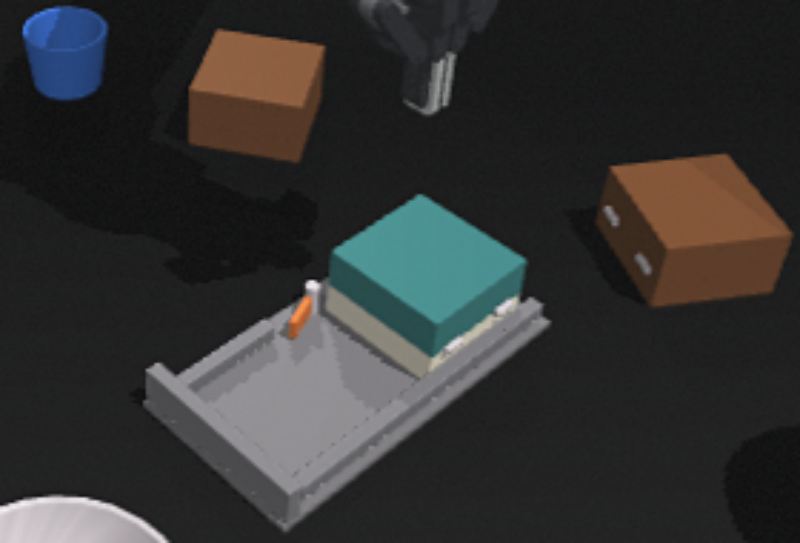

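The lid is shut flat. The top sits at z ≈ 54 mm and the plane fits disagree only within noise (±0.012). Now I turn a quarter and go behind the keeper.

>>> {"fn": "servo_tool", "kwargs": {"moves": [[[0,0,0,0.168,0],[0,0,0,0.168,0],[0,0,0,0.168,0],[0,0,0,0.168,0],[0,0,0,0.168,0],[0,0,0,0.168,0],[0,0,0,0.168,0],[0,0,0,0.168,0],[0,0,0,0.168,0]]]}}

```text
clock: 15.55
tcp_pos: [0.5252, 0.1544, 0.1364]
orientation: [-0.316, -3.121, -0.011]
force: [-0.4, 0.3, -0.9]
opening: -0.0004
```

```bash
python3 -c "
from go import *
rep(dk(-.15,0,.018))"
```

```text
t 15.55 tcp [0.5252 0.1544 0.1364] dock [-0.0777 -0.0223  0.1364] F [-0.4  0.3 -0.9] op -0.0004
toolx [-0.98   0.2    0.005] yang 78.45 z [-0.004  0.007 -1.   ] q6 0.483
tool shift cm [ 7.14  2.24 11.89]
```

>>> {"fn": "servo_tool", "kwargs": {"moves": [[[3,1.1,-0.5,0,0],[3,1.1,0,0,0],[2,0,0,0,0],[0,0,3,0,0],[0,0,3,0,0],[0,0,2.5,0,0],[0,0,1,0,0]]]}}

```text
clock: 16.42
tcp_pos: [0.4442, 0.1916, 0.0366]
orientation: [-0.316, -3.113, -0.003]
force: [-0.8, 0.2, -0.2]
opening: 0.0
```

```bash
python3 -c "
from go import *
rep(dk(-.125,0,.018))"
```

```text
t 16.425 tcp [0.4442 0.1916 0.0366] dock [-0.1646 -0.003   0.0366] F [-0.8  0.2 -0.2] op 0.0
toolx [-0.979  0.201  0.013] yang 78.4 z [-0.012  0.003 -1.   ] q6 0.605
tool shift cm [-3.99  0.26  1.81]
```

>>> {"fn": "servo_tool", "kwargs": {"moves": [[[0,0.2,1,0,0],[0,0,0.6,0,0],[-1.5,0,0,0,0],[-1.5,0,0,0,0],[-1,0,0,0,0],[-0.8,0,0,0,0]]]}}

```text
clock: 17.18
tcp_pos: [0.4954, 0.1837, 0.0205]
orientation: [-0.317, -3.114, -0.005]
force: [-4.0, 0.9, 1.4]
opening: -0.0001
```

```bash
python3 -c "
from go import *
rep(dk(.0,0,.018))"
```

```text
t 17.175 tcp [0.4954 0.1837 0.0205] dock [-1.13e-01  1.00e-04  2.05e-02] F [-4.   0.9  1.4] op -0.0001
toolx [-0.979  0.201  0.012] yang 78.39 z [-0.011  0.004 -1.   ] q6 0.553
tool shift cm [-11.3   -0.12   0.11]
```

>>> {"fn": "servo_tool", "kwargs": {"moves": [[[-1.2,0,0,0,0],[-1.2,0,0,0,0],[-1.2,0,0,0,0],[-1.2,0,0,0,0],[-1.2,0,0,0,0]]]}}

```text
clock: 17.8
tcp_pos: [0.5513, 0.1725, 0.0202]
orientation: [-0.312, -3.102, -0.01]
force: [-9.0, 1.2, 6.4]
opening: 0.0003
```

```bash
python3 -c "
from go import *
rep(dk(.0,0,.018));c=snap('scene');cv2.imwrite('pics/s12.png',cv2.resize(c['img'][195:385,250:530,::-1],(800,543)))"
```

```text
t 17.8 tcp [0.5513 0.1725 0.0202] dock [-0.056   0.0008  0.0202] F [-9.   1.2  6.4] op 0.0003
toolx [-0.98   0.199  0.024] yang 78.53 z [-0.023  0.009 -1.   ] q6 0.495
tool shift cm [-5.6  -0.16  0.08]
```

View pics/s12.png

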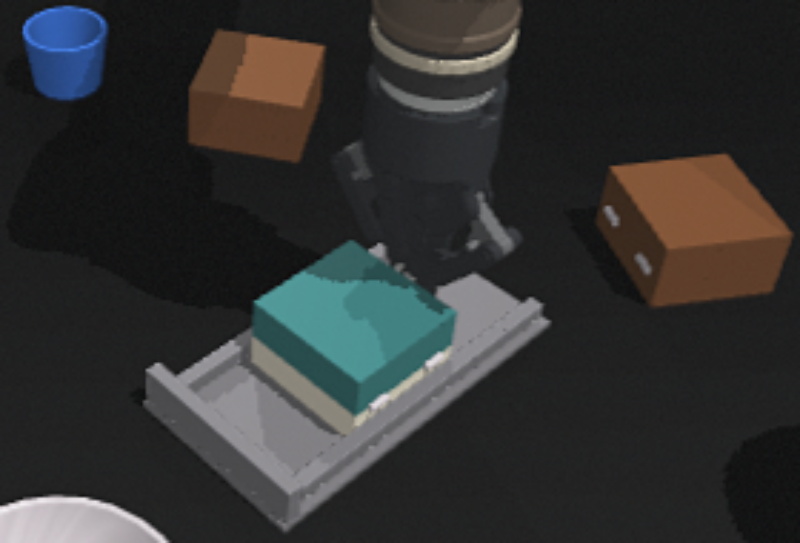

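>>> {"fn": "servo_tool", "kwargs": {"moves": [[[-1.2,0,0,0,0],[-1.2,0,0,0,0],[-1.2,0,0,0,0],[-1.2,0,0,0,0]]]}}

```text
clock: 18.35
tcp_pos: [0.596, 0.1628, 0.0192]
orientation: [-0.309, -3.093, -0.011]
force: [-7.1, 0.5, 6.4]
opening: -0.0001
```

>>> {"fn": "servo_tool", "kwargs": {"moves": [[[-0.8,0,0,0,0]]]}}

```text
clock: 18.48
tcp_pos: [0.6032, 0.1612, 0.019]
orientation: [-0.308, -3.091, -0.011]
force: [-7.8, 1.6, 6.7]
opening: 0.0001
```

```bash
python3 -c "
from go import *
rep(dk(.001,0,.018));c=snap('scene');cv2.imwrite('pics/s13.png',cv2.resize(c['img'][195:385,250:530,::-1],(800,543)))"
```

```text
t 18.475 tcp [0.6032 0.1612 0.019 ] dock [-0.0029  0.0008  0.019 ] F [-7.8  1.6  6.7] op 0.0001
toolx [-0.98   0.197  0.036] yang 78.62 z [-0.034  0.011 -0.999] q6 0.45
tool shift cm [-0.39 -0.09  0.09]
```

View pics/s13.png

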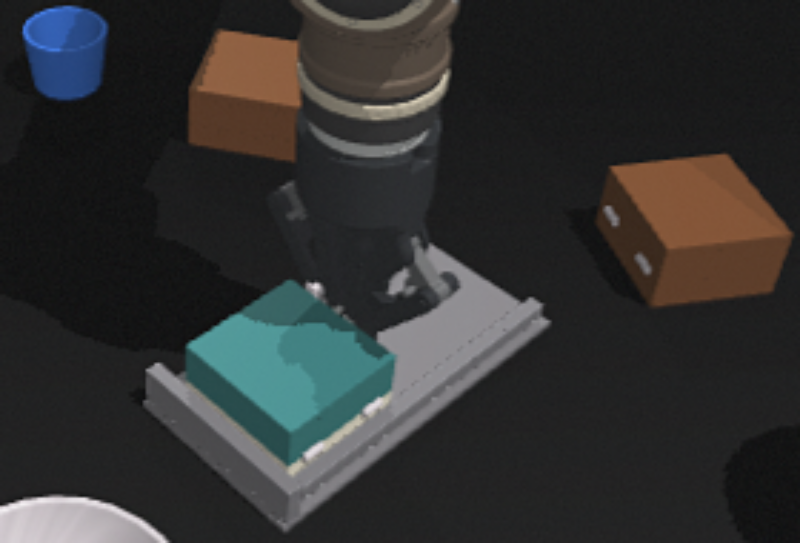

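Nearly at the stop. I'll use small steps until the force rises.

>>> {"fn": "servo_tool", "kwargs": {"moves": [[[-0.4,0,0,0,0]]]}}

```text
clock: 18.65
tcp_pos: [0.6078, 0.1602, 0.0188]
orientation: [-0.308, -3.091, -0.011]
force: [-18.1, 4.4, 8.5]
opening: 0.0003
```

>>> {"fn": "servo_tool", "kwargs": {"moves": [[[-0.4,0,0,0,0]]]}}

```text
clock: 18.77
tcp_pos: [0.6076, 0.1602, 0.0186]
orientation: [-0.306, -3.083, -0.013]
force: [-26.2, 4.8, 16.2]
opening: 0.0003
```

>>> {"fn": "servo_tool", "kwargs": {"moves": [[[-0.3,0,0,0,0]]]}}

```text
clock: 18.9
tcp_pos: [0.6073, 0.1603, 0.0186]
orientation: [-0.304, -3.077, -0.015]
force: [-14.0, 3.4, 9.9]
opening: 0.0001
```

The force rise shows it is against the stop. I'll back off and rise.

>>> {"fn": "servo_tool", "kwargs": {"moves": [[[1.5,0,0,0,0],[2,0,-1,0,0],[2,0,-3,0,0],[3,0,-5,0,0],[4,0,-5,0,0],[4,0,-4,0,0],[4,0,0,0,0]]]}}

```text
clock: 19.77
tcp_pos: [0.4147, 0.1979, 0.2111]
orientation: [-0.31, -3.086, -0.014]
force: [0.0, 0.3, -1.0]
opening: -0.0001
```

```bash
python3 -c "
from go import *
from m import cloud
rep();c=snap('scene','s14f.png');t=snap('top')
o=np.zeros((600,800,3),np.uint8);o[:543,:400]=cv2.resize(c['img'][240:385,280:387,::-1],(400,543));o[:560,400:]=cv2.resize(t['img'][130:270,185:285,::-1],(400,560));cv2.imwrite('pics/s14.png',o);cv2.imwrite('pics/t14.png',t['img'][:,:,::-1])
for s in(c,t):
  C=cloud(s);h=cv2.cvtColor(s['img'],cv2.COLOR_RGB2HSV)
  m=(h[...,0]>80)&(h[...,0]<100)&(h[...,1]>80)&(s['depth']>0)&(C[...,2]>.046)&(C[...,2]<.07)
  P=C[m];A=np.c_[P[:,:2]-O,np.ones(len(P))];f=np.linalg.lstsq(A,P[:,2],rcond=None)[0]
  r=cv2.minAreaRect((P[:,:2]*1000).astype(np.float32));print('slope',f[:2]@u,f[:2]@w,P[:,2].mean(),r[1:],todk(np.r_[np.array(r[0])/1000,0]))
  m=(h[...,0]<15)&(h[...,1]>110)&(h[...,2]>100)&(s['depth']>0)&(np.hypot(C[...,0]-.60,C[...,1]-.12)<.05)
  P=C[m];d=np.array([todk(p) for p in P]);print('catch',len(d),d[np.argmax(d[:,0])] if len(d) else '',d.min(0),d.max(0))
"
```

```text
t 19.775 tcp [0.4147 0.1979 0.2111] dock [-0.1948 -0.0031  0.2111] F [ 0.   0.3 -1. ] op -0.0001
toolx [-0.979  0.198  0.041] yang 78.53 z [-0.039  0.013 -0.999] q6 0.627
slope -0.014287596931109902 -0.013633709779546343 0.054152856093133896 ((86.05677795410156, 85.48663330078125), 77.71488189697266) [0.05598841 0.00110244 0.        ]
catch 2 [-0.0128195  -0.04230702  0.02346946] [-0.01656631 -0.04810783  0.01933988] [-0.0128195  -0.04230702  0.02346946]
slope 0.004882266662524443 0.0055682235180939494 0.053917700108962394 ((85.97846984863281, 85.76412963867188), 77.81871032714844) [0.05646145 0.00211009 0.        ]
catch 22 [ 0.00714561 -0.03808767  0.01726536] [-0.01001573 -0.04493974  0.0100046 ] [ 0.00714561 -0.03698579  0.02215014]
```

View pics/s14.png

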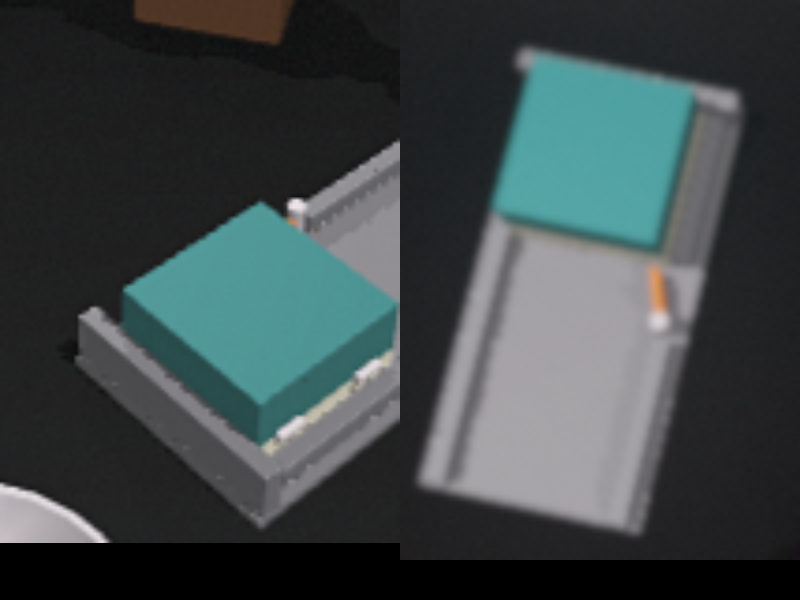

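View pics/t14.png

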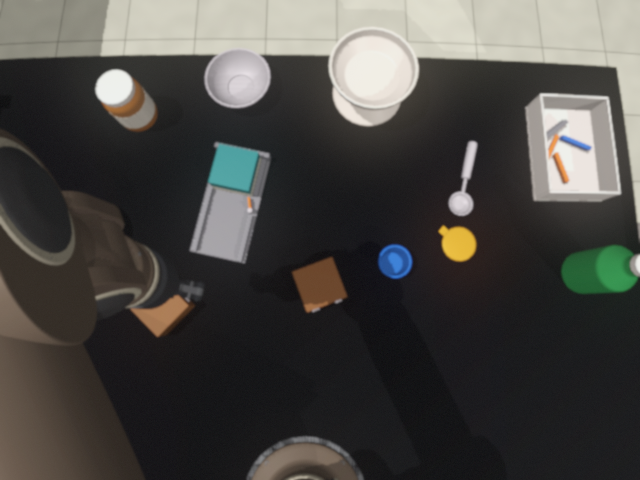

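The catch tip measures (7,-37) mm, matching its rest pose. The keeper is at x ≈ 56 mm, the lid top is 54 mm above the counter, and the bystanders haven't moved.

```bash
python3 -c "
from rig import bot
print(bot.hand_in())"
```

```text
the job is handed in; nothing more can be done
None
```

The job is done and handed in at about 20 s. The tin stands in the keeper, the keeper is shut, and it is parked against the end stop with the orange catch out behind it.

- **Tin:** it was set in the cream tray and seen upright and centred there before I closed the lid.
- **Lid:** I swept it over and pressed it shut, peaking at about 38 N vertical (about 41 N total at the wrist). After parking, its top measures 54 mm above the counter in both cameras, which matches fully shut. The fitted tilts were ±0.014 rad at most and changed sign between views, so I read them as noise.
- **Keeper:** I pushed it along the dock until the force rose at the stop, with a peak of about 31 N at the wrist. Its centre measures x ≈ 56 mm against the nominal 55 mm.
- **Catch:** in the top view its tip is at (7, -37) mm, against a rest position of (8, -36) mm. The scene view saw too little of the catch to confirm this.
- **Bystanders:** the scoop cup, spoon, silicone cover and brown look-alikes appear in the top view where they started. The arm hides part of one brown box.

No check failed. I didn't inspect the rim seam close up after the push, so "fully shut" rests on the lid height and the camera views.

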